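# Check the bore of a die plate in the plunger fixture

## Robot

A 7-joint arm with a two-finger parallel gripper is mounted at the origin on the work surface. World frame = base frame: x ahead of the robot, y to its left, z up, the work surface at z = 0. Lengths are in m, angles in degrees, forces in N, time in s.
With the tool pointing down it reaches from about 0.4 to 0.875 m from the base axis. Payload 4.4 kg.
Tool frame: the origin (TCP) lies on the centre line of the jaws, within the pads' length; the fingertips stand 17 mm ahead of it and the grasp point (between the pads) lies 2 mm behind it; z points along the fingers, y is the line along which they close (so a half turn about z gives the same grasp; the last joint's range is limited). The gripper opens to 85 mm and grips with 20 to 120 N. Pads are 22 mm wide; open, the fingers measure 114 mm over their backs; the gripper's body (76 mm by 85 mm) begins 54 mm behind the grasp point. The pads swing forward as they close: fully open they stand 13 mm farther back than shut.
Start: joints at [70.313, 36.005, 2.206, 86.941, -1.547, 57.084, -1.146], TCP at [0.178, -0.625, 0.248] pointing down, gripper open.
Joint ranges: [-175.42, 175.42], [-21.48, 121.26], [-71.46, 75.88], [10.55, 141.38], [-63.04, 243.04], [13.31, 113.54], [-168.57, 168.57]. Speed limits (degrees/s): [147.25, 147.25, 180, 180, 180, 180, 180].

## Interface

Orientations are given as a 3x3 rotation matrix whose columns are the frame's x, y, z axes.
In Python, from cell import r, read_camera, ticket gives the robot as it stands. The module is installed in compiled form; this text tells all that it offers.
- The arm moves only by the tool move_arm, never from a script. Its argument "targets" is a list of rows, each a list of 3 entries, a list of its own where there are three numbers: the shift along the tool's x, y, z in units of 10 cm (1.0 is 10 cm), then the turn about the tool's z in units of pi rad (1.0 is pi rad), then the opening, from 0 (shut) to 1 (fully open). In form: [[[x, y, z], twist, jaw], ...]. A call has 1 to 20 rows; each row shifts and turns the commanded pose from where the row before left it, along the tool's axes as they then stand; what a row does not reach is not made up. A row lasts 1/12 s, in which the tool goes at most 41.7 mm and 7.16 degrees, less where a joint would pass 70% of its speed; a pose out of reach is approached as far as the arm can. A call with a number of a shift or a turn outside -1 to 1 is refused whole. A call with a gripper value outside its range is refused whole. The fingers move at their own pace and stop on an object; "newtons" is the grip in N (left out, the last holds). Time passes only in rows, so rows that do not move let the fingers close. It gives the time, the measured TCP pose, the force, the opening and the grip force at its end, in the units of the state.
- r.state(): the state, without advancing time (a new reading comes with each control period).
- read_camera(name): name is "side" or "top" or "wrist"; returns a dict with "img" (400x640x3 uint8, red, green, blue), "camera_matrix" (3x3 intrinsics, pixels), "rvec" (rotation vector, rad) and "tvec" (3), from world to camera coordinates, as OpenCV has them. Camera axes: x right, y down, z forward; pixel columns grow to the right and rows downward; lengths in m; the calibration is good to about 2 mm. A picture is of the moment at which its call begins. There is no depth.
- ticket.job_done(): hands the job in; it is judged then, once.
The state is a dict: "t": time; "qpos": joint angles; "joint_velocities": joint speeds; "tau": joint torques, N m; "position": TCP position; "tool_rot": TCP orientation; "force": force on the tool from outside, world axes, zero at the start; "moment": the same for the moment, N m; "opening": opening from 0.0 (shut) to 1.0 (fully open); "gripper_force": force on a finger pad.
Only numpy, scipy, OpenCV 4.12 (cv2) and the standard library are available. Lean on these libraries where they do the work, as an engineer would, in place of code of your own. Each camera call takes 0.05 s, during which the arm holds its last target. There are 200 camera calls.

## Task

Lay the aluminium die plate flat on the bed of the checking fixture and slide it lengthwise between the rails, under the bridge, until its end is fully home against the end stop. Then push the sprung plunger all the way down so that its pin goes through the plate's hole, keep it down for about half a second and let it spring back up, leaving the plate home in the fixture. Leave the round die, the pot and the hammer where they are.

Things in the scene. Friction and masses are not known exactly. Their poses are not given: they have to be found in the camera images.
- die_plate: Bare aluminium plate, 140 long (its x) x 56 wide (its y) x 22 mm thick (z), about 0.43 kg, with one 30 mm through hole at its centre; the same either end first and either face up. Starts flat on the bench. Origin: centre of its underside.
- fixture: Grey checking fixture fixed to the bench. Origin: on the bench surface straight below the plunger axis; x = direction in which the plate slides home, z up. Bed 110 mm wide, top at z = 12 mm, from x = -195 to +85 mm. With the plate home, its origin is at x = 0, y = 0, z = 12 mm and its rear end at x = -70 mm, 46 mm before the bridge.
- mouth (a point): Middle of the mouth of the two steel rails, on the bed (fixture x = -97 mm). Rails 10 mm high, tops at z = 22 mm. Mouth: 79 mm wide inside, 103 mm over the outside, narrowing to 64 mm inside at fixture x = -55 mm; then straight to the stop. Behind the mouth (x = -195 to -97 mm) the bed is open.
- bridge (a point): Middle of the underside of the bridge over the rails, 46 mm above the bench, on the plunger axis. Bridge: fixture x = -24 to +24 mm, 110 mm wide, top at z = 66 mm, with a bush 34 mm in diameter reaching z = 82 mm; uprights outside the rails.
- stop (a point): Foot of the end stop's face, on the bed (fixture x = +70 mm): an upright bar across the channel, top at z = 36 mm.
- plunger (a joint): Travel of the upright sprung plunger in the bridge: 0 = up (rest), 0.028 m = fully down on its stop. Spring force about 6.5 N at rest, 13.5 N fully down; it springs back by itself. Its 16 mm pin hangs to z = 42 mm at rest, 14 mm fully down; it meets the plate's top face and stops short if the hole is not below it.
- plunger_top (a point): Centre of the flat top of the plunger's black mushroom head, 48 mm in diameter and 14 mm thick; 124 mm above the bench at rest, 96 mm when fully down; moves with the plunger.
- round_die: Bystander: round stepped steel die, 110 mm in diameter, 45 mm high, no hole through it. Origin: centre of its underside.
- pot: Bystander: grey pot, 84 mm in diameter, 100 mm high, with three wooden file handles sticking out to 170 mm. Origin: centre of its underside.
- hammer: Bystander: hammer lying on the bench along its x. Origin: underside, near its middle.
Things that resemble listed ones, but are neither listed nor needed, are in the scene too. Of the things that look like the die_plate, the largest one is meant.

How it is judged:
By the outcome, as a careful person would: the job done as asked, in the order asked, and still so for the second after the job is handed in, with the robot touching nothing.
It also fails if it takes over 53 s, if anything falls off the work surface, if the arm or the gripper's body presses on something with over 40 N, if the wrist force passes 120 N, or if a joint passes its speed limit or range.

## Working session

There is one attempt and no reset: what is moved stays moved. The work goes in short steps, Python scripts to look and compute and a tool call to move; the robot and the scene stay as the last step left them, time stands still between calls to the robot, and variables do not carry over. Pictures are saved under pics/ and viewed, at most 10 in all, crops included, and the job is handed in when it is done.

Besides the shell and the picture viewer there is one more tool, called after "Emit:" as name(argument=value, ...) on one line, values as JSON. move_arm: Moves the arm, as the interface text tells. Shifts and turns lie within -1 to 1; 1 stands for 10 cm of shift or pi rad of turn. Its arguments: {"type":"object","properties":{"targets":{"type":"array","items":{"type":"array"}},"newtons":{"type":"number"}},"required":["targets"]}

```bash
mkdir -p pics; python3 - <<'E'
from cell import r, read_camera
import cv2,pickle
for n in("top","side"):
    c=read_camera(n);pickle.dump(c,open(f"pics/{n}0.pkl","wb"));cv2.imwrite(f"pics/{n}0.png",c["img"][:,:,::-1])
    print(n,c["camera_matrix"].tolist(),c["rvec"],c["tvec"])
s=r.state();print(s["t"],s["position"],s["tool_rot"],s["force"])
E
```

```text
top [[487.7149312186333, 0.0, 318.2165667476964], [0.0, 487.7149312186333, 189.86714678685428], [0.0, 0.0, 1.0]] [ 2.17880657 -2.15923293  0.12751891] [-5.75333562e-04  5.49736218e-01  1.31174861e+00]
side [[430.74121623429386, 0.0, 321.13736788980475], [0.0, 430.74121623429386, 206.9157343890891], [0.0, 0.0, 1.0]] [ 0.99241801 -2.58805385  0.89999628] [0.41801934 0.35056092 1.21553685]
0.1 [ 0.17814158 -0.62454171  0.24747114] [[ 9.61658735e-01  2.74248489e-01 -4.92655172e-04]
 [ 2.74248931e-01 -9.61657267e-01  1.68037657e-03]
 [-1.29246904e-05 -1.75105896e-03 -9.99998467e-01]] [-0.63210265 -0.50780084  1.34658907]
```

View pics/top0.png

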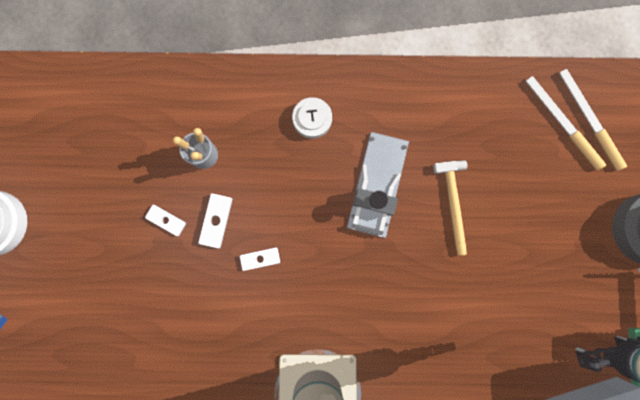

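View pics/side0.png

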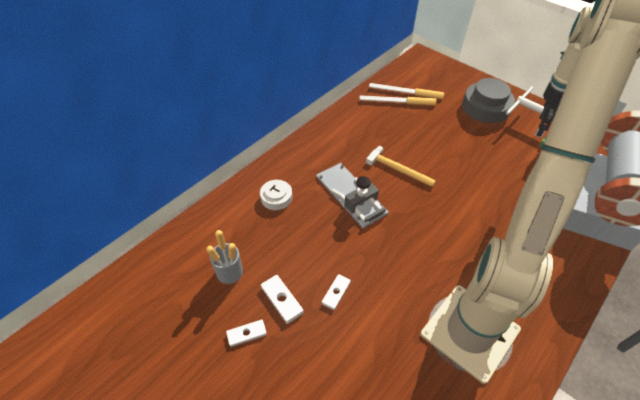

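The top view shows three holed plates, at (165,220), (215,221) and (260,260). The one at (215,221) is the largest, so it should be the die_plate. The fixture is at (380,185) with its open bed toward the top of the image. I'll confirm both in one enlarged crop.

```bash
python3 - <<'E'
import cv2,numpy as np
im=cv2.imread("pics/top0.png")
a=cv2.resize(im[185:275,140:285],None,fx=5,fy=5,interpolation=cv2.INTER_CUBIC)[:, :400+0]
a=cv2.resize(im[180:275,140:230],(450,475),interpolation=cv2.INTER_CUBIC)
b=cv2.resize(im[125:245,340:415],(375,600),interpolation=cv2.INTER_CUBIC)
o=np.zeros((600,800,3),np.uint8);o[:475,:420]=a[:,:420];o[:,425:]=b
cv2.imwrite("pics/crop1.png",o)
E
```

```text
(no output)
```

View pics/crop1.png

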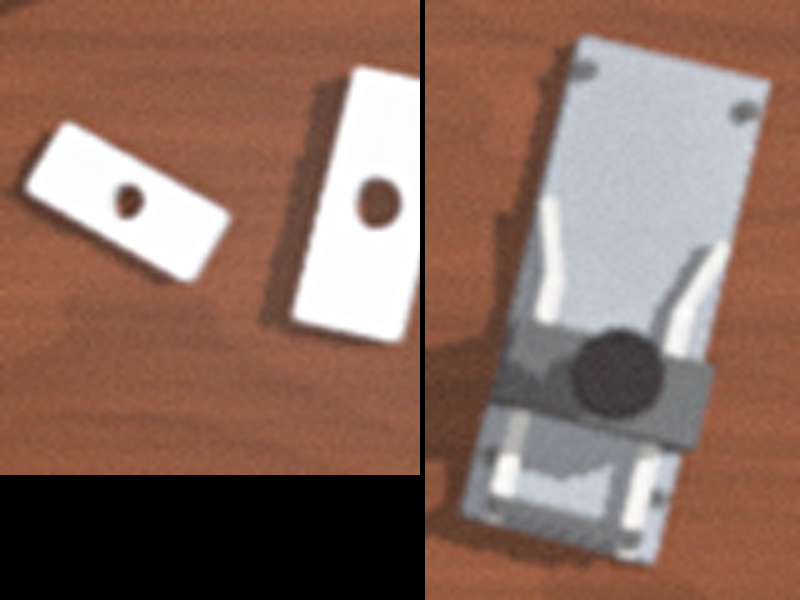

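The crop confirms that the right-hand plate is the largest one, with its hole at about (215.5,220.5). The bed corners are (371,132), (409,141), (386,237.5) and (347,228.5), and the stop is at the lower end. Next I'll measure both.

```bash
cat >h.py <<'E'
import numpy as np,cv2,pickle
from scipy.optimize import least_squares
def ray(c,uv,z):
    R=cv2.Rodrigues(c["rvec"])[0];o=-R.T@np.ravel(c["tvec"])
    d=R.T@np.linalg.inv(c["camera_matrix"])@np.array([*uv,1.]);return o+d*(z-o[2])/d[2]
def proj(c,P): return cv2.projectPoints(np.array(P,float),c["rvec"],c["tvec"],c["camera_matrix"],None)[0][:,0]
E
python3 - <<'E'
from h import *
t=pickle.load(open("pics/top0.pkl","rb"));s=pickle.load(open("pics/side0.pkl","rb"))
cr=lambda x,y:((x-425+.5)/5+340-.5,(y+.5)/5+125-.5)
px=[cr(580,37),cr(770,80),cr(656,563),cr(462,517)]
W=np.array([ray(t,p,.012)[:2] for p in px]);print(W.round(4),[np.linalg.norm(W[i]-W[i-3]).round(4) for i in range(4)])
M=np.array([[-.195,-.055],[-.195,.055],[.085,.055],[.085,-.055]])
for MM in(M,M*[1,-1]):
    def f(p):
        c,S=np.cos(p[2]),np.sin(p[2]);return ((MM@np.array([[c,S],[-S,c]])+p[:2])-W).ravel()
    a0=np.arctan2(*(W[2:].mean(0)-W[:2].mean(0))[::-1])
    q=least_squares(f,[*W.mean(0),a0]);print(q.x.round(4),np.degrees(q.x[2]),(q.fun*1e3).round(1))
    fx=q.x if q.cost<1e-4 else None
    if fx is not None: print("head px",proj(t,[[fx[0],fx[1],.124]]),proj(s,[[fx[0],fx[1],.124]]))
for c,box,z in((t,(190,245,190,253),.022),(s,(258,305,272,326),.022)):
    im=c["img"][box[2]:box[3],box[0]:box[1]]
    m=(im.min(2)>150).astype(np.uint8)
    if 1:
        cs=max(cv2.findContours(m,cv2.RETR_EXTERNAL,cv2.CHAIN_APPROX_NONE)[0],key=cv2.contourArea)[:,0]+[box[0],box[2]]
        P=np.array([ray(c,p,z)[:2] for p in cs]);print("plate",cv2.minAreaRect((P*1e3).astype(np.float32)))
print("hole", ray(t,(140+378/5,180+203/5),.022))
E
```

```text
[[ 0.7177 -0.1425]
 [ 0.6941 -0.2498]
 [ 0.4219 -0.1836]
 [ 0.4463 -0.0763]] [np.float64(0.1099), np.float64(0.2801), np.float64(0.11), np.float64(0.2793)]
[ 0.5166 -0.1502  2.9051] 166.44906009971518 [ 1.3  0.1 -0.9  0.5 -0.9 -0.1  0.5 -0.5]
head px [[378.90977762 199.33087763]] [[362.42323785 180.40803387]]
[ 0.5166 -0.1498  2.8991] 166.10755996200535 [ -25.  -107.6   25.   106.6   25.4  107.5  -25.4 -106.5]
plate ((463.94549560546875, 286.3617858886719), (62.7524528503418, 143.63084411621094), 77.85957336425781)
plate ((460.535400390625, 287.55291748046875), (60.096275329589844, 144.04627990722656), 77.60710906982422)
hole [0.4630998  0.28515882 0.022     ]
```

Both fit the given sizes. The fixture is at (0.517,-0.150) with yaw 166.4°, and the head reprojects where it is seen. The plate is at about (0.4625,0.286) with yaw 167.7°. I'll write a small planner that turns waypoints into rows.

```bash
cat >>h.py <<'E'
def plan(wps,jaw,v=.04):
    """wps: (x,y,z,yaw deg[,v]) -> rows in tool axes from the measured pose"""
    from cell import r
    s=r.state();p=np.array(s["position"]);R=np.array(s["tool_rot"]);y=np.degrees(np.arctan2(R[1,0],R[0,0]));rows=[]
    for w in wps:
        g=np.array(w[:3]);vv=w[4] if len(w)>4 else v
        n=max(1,int(np.ceil(max(np.linalg.norm(g-p)/vv,abs(w[3]-y)/7-.02))));p0=p.copy();y0=y
        for k in range(1,n+1):
            a=np.radians(y);c,s_=np.cos(a),np.sin(a)
            T=np.array([[c,s_,0],[s_,-c,0],[0,0,-1]])
            sh=(T.T@(p0+(g-p0)*k/n-p)*10).round(2);tw=round(-(y0+(w[3]-y0)*k/n-y)/180,3)
            p=p+T@sh/10;y-=tw*180
            rows.append([sh.tolist(),tw,jaw])
    for i in range(0,len(rows),20): print(str(rows[i:i+20]).replace(" ",""))
    return rows
F=np.array([.5166,-.1502]);FA=np.radians(166.45)
def fix(x,y=0): return F+np.array([[np.cos(FA),-np.sin(FA)],[np.sin(FA),np.cos(FA)]])@[x,y]
E
python3 -c "
from h import *
plan([(.55,-.1,.25,110),(.4625,.286,.12,167.7)],1)
print(fix(-130),fix(-155),fix(-.125))"
```

```text
[[[0.29,-0.24,-0.0],np.float64(-0.031),1],[[0.32,-0.2,-0.0],np.float64(-0.03),1],[[0.34,-0.18,-0.0],np.float64(-0.031),1],[[0.35,-0.14,-0.01],np.float64(-0.031),1],[[0.36,-0.11,0.0],np.float64(-0.031),1],[[0.37,-0.07,0.0],np.float64(-0.03),1],[[0.38,-0.04,-0.0],np.float64(-0.031),1],[[0.38,-0.0,-0.0],np.float64(-0.031),1],[[0.37,0.03,-0.0],np.float64(-0.031),1],[[0.37,0.08,-0.0],np.float64(-0.03),1],[[0.37,0.11,-0.01],np.float64(-0.031),1],[[0.35,0.14,0.0],np.float64(-0.031),1],[[0.33,0.17,0.0],np.float64(-0.031),1],[[0.32,0.21,-0.0],np.float64(-0.03),1],[[0.29,0.24,-0.0],np.float64(-0.031),1],[[0.27,0.26,-0.0],np.float64(-0.031),1],[[0.25,0.29,-0.01],np.float64(-0.031),1],[[0.36,0.05,0.12],np.float64(-0.029),1],[[0.35,0.07,0.12],np.float64(-0.029),1],[[0.34,0.11,0.12],np.float64(-0.029),1]]
[[[0.33,0.14,0.11],np.float64(-0.029),1],[[0.32,0.17,0.12],np.float64(-0.03),1],[[0.3,0.2,0.12],np.float64(-0.029),1],[[0.28,0.23,0.12],np.float64(-0.029),1],[[0.26,0.25,0.12],np.float64(-0.029),1],[[0.23,0.27,0.12],np.float64(-0.029),1],[[0.21,0.29,0.12],np.float64(-0.029),1],[[0.18,0.31,0.11],np.float64(-0.029),1]]
[126.89815799 -30.6083976 ] [151.20230375 -36.46574329] [ 0.63812073 -0.17948673]
```

Emit:
move_arm(targets=[[[0.29,-0.24,0],-0.031,1],[[0.32,-0.2,0],-0.03,1],[[0.34,-0.18,0],-0.031,1],[[0.35,-0.14,-0.01],-0.031,1],[[0.36,-0.11,0],-0.031,1],[[0.37,-0.07,0],-0.03,1],[[0.38,-0.04,0],-0.031,1],[[0.38,0,0],-0.031,1],[[0.37,0.03,0],-0.031,1],[[0.37,0.08,0],-0.03,1],[[0.37,0.11,-0.01],-0.031,1],[[0.35,0.14,0],-0.031,1],[[0.33,0.17,0],-0.031,1],[[0.32,0.21,0],-0.03,1],[[0.29,0.24,0],-0.031,1],[[0.27,0.26,0],-0.031,1],[[0.25,0.29,-0.01],-0.031,1],[[0.36,0.05,0.12],-0.029,1],[[0.35,0.07,0.12],-0.029,1],[[0.34,0.11,0.12],-0.029,1]])

```text
t: 1.77
position: [0.5256, 0.0063, 0.2146]
tool_rot: [[-0.587, 0.809, -0.0], [0.809, 0.587, 0.0], [0.0, -0.0, -1.0]]
force: [0.2, 0.5, -0.4]
opening: 1.002
gripper_force: 0.0
```

Emit:
move_arm(targets=[[[0.33,0.14,0.11],-0.029,1],[[0.32,0.17,0.12],-0.03,1],[[0.3,0.2,0.12],-0.029,1],[[0.28,0.23,0.12],-0.029,1],[[0.26,0.25,0.12],-0.029,1],[[0.23,0.27,0.12],-0.029,1],[[0.21,0.29,0.12],-0.029,1],[[0.18,0.31,0.11],-0.029,1],[[0,0,0],0,1],[[0,0,0],0,1]])

```text
t: 2.6
position: [0.4613, 0.2876, 0.1205]
tool_rot: [[-0.978, 0.209, -0.002], [0.209, 0.978, 0.001], [0.002, 0.0, -1.0]]
force: [0.2, -0.8, 0.3]
opening: 1.003
gripper_force: 0.0
```

```bash
sed -i 's/tw=round(-(\(.*\))\/180,3)/tw=float(round(-(\1)\/180,3))/' h.py; python3 - <<'E'
from h import *
from cell import r,read_camera
c=read_camera("wrist");cv2.imwrite("pics/w1.png",c["img"][:,:,::-1]);pickle.dump(c,open("pics/w1.pkl","wb"))
s=r.state();print(s["t"],s["position"],s["qpos"])
plan([(.4625,.286,.021,167.7)],1)
R=cv2.boundingRect
im=c["img"];m=(im.min(2)>150).astype(np.uint8)
a,b=np.radians(167.7),0
u=np.array([np.cos(a),np.sin(a)]);v=np.array([-u[1],u[0]])
print(proj(c,[[*(np.array([.4625,.286])+i*.07*u+j*.028*v),.022] for i,j in((-1,-1),(-1,1),(1,1),(1,-1),(0,0))]).round(1).tolist())
E
```

```text
2.65 [0.46229071 0.28540164 0.12071294] [-13.15094154  41.43078536 -33.47406104 109.90513193  35.14947533
  39.34143487   9.59273694]
[[[-0.0,0.0,0.33],0.0,1],[[-0.0,0.0,0.33],0.0,1],[[-0.0,0.01,0.34],0.0,1]]
[[355.0, 297.6], [280.8, 297.4], [274.0, 105.1], [362.8, 105.4], [318.2, 210.0]]
```

View pics/w1.png

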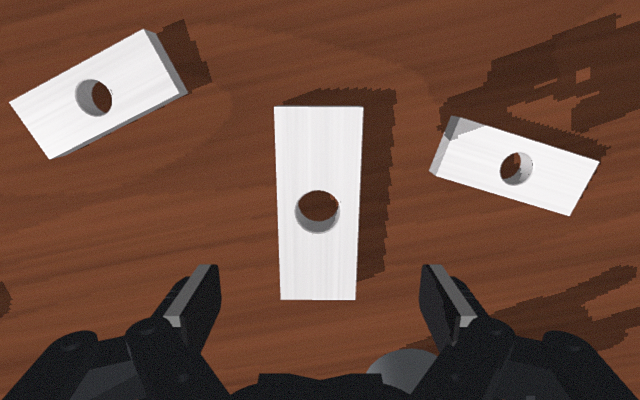

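The wrist view shows the die_plate with corners at (275,107), (363,107), (356,299) and (281,300) and its hole at (317,210). That is within about 2 px of the prediction. I'll descend and grip.

Emit:
move_arm(targets=[[[0,0,0.33],0,1],[[0,0,0.33],0,1],[[0,0,0.24],0,1],[[0,0,0.1],0,1],[[0,0,0],0,0],[[0,0,0],0,0],[[0,0,0],0,0],[[0,0,0],0,0],[[0,0,0],0,0],[[0,0,0],0,0],[[0,0,0],0,0],[[0,0,0],0,0]], newtons=70)

```text
t: 3.65
position: [0.464, 0.2856, 0.0232]
tool_rot: [[-0.977, 0.214, 0.003], [0.214, 0.977, 0.001], [-0.002, 0.002, -1.0]]
force: [-0.8, 0.0, 7.4]
opening: 0.63
gripper_force: 75.8
```

```bash
python3 -c "
from h import *
p=fix(-.13);print(p)
plan([(.464,.2856,.09,167.7,.025),(.48,.24,.17,167.7,.03),(*p,.17,166.45,.033)],0)"
```

```text
[ 0.64298156 -0.1806582 ]
[[[-0.0,0.0,-0.22],-0.0,0],[[-0.0,0.0,-0.23],-0.0,0],[[-0.0,0.0,-0.22],-0.0,0],[[-0.06,-0.1,-0.2],-0.0,0],[[-0.07,-0.11,-0.2],-0.0,0],[[-0.06,-0.1,-0.2],-0.0,0],[[-0.06,-0.1,-0.2],-0.0,0],[[-0.18,-0.27,0.0],0.0,0],[[-0.18,-0.27,0.0],0.001,0],[[-0.18,-0.27,0.0],0.0,0],[[-0.18,-0.26,0.0],0.001,0],[[-0.18,-0.27,0.0],0.0,0],[[-0.18,-0.27,0.0],0.001,0],[[-0.18,-0.26,0.0],0.0,0],[[-0.18,-0.27,0.0],0.001,0],[[-0.18,-0.27,0.0],0.0,0],[[-0.18,-0.26,0.0],0.001,0],[[-0.18,-0.27,0.0],0.0,0],[[-0.19,-0.27,0.0],0.001,0],[[-0.18,-0.26,0.0],0.0,0]]
[[[-0.18,-0.27,0.0],0.0,0]]
```

Emit:
move_arm(targets=[[[0,0,-0.1],0,0],[[0,0,-0.25],0,0],[[0,0,-0.32],0,0],[[-0.06,-0.1,-0.2],0,0],[[-0.07,-0.11,-0.2],0,0],[[-0.06,-0.1,-0.2],0,0],[[-0.06,-0.1,-0.2],0,0],[[-0.18,-0.27,0],0,0],[[-0.18,-0.27,0],0.001,0],[[-0.18,-0.27,0],0,0],[[-0.18,-0.26,0],0.001,0],[[-0.18,-0.27,0],0,0],[[-0.18,-0.27,0],0.001,0],[[-0.18,-0.26,0],0,0],[[-0.18,-0.27,0],0.001,0],[[-0.18,-0.27,0],0,0],[[-0.18,-0.26,0],0.001,0],[[-0.18,-0.27,0],0,0],[[-0.19,-0.27,0],0.001,0],[[-0.18,-0.26,0],0,0]])

```text
t: 5.32
position: [0.63, -0.153, 0.1687]
tool_rot: [[-0.973, 0.233, -0.001], [0.233, 0.973, -0.0], [0.001, -0.0, -1.0]]
force: [0.6, 0.5, -4.9]
opening: 0.635
gripper_force: 76.1
```

Emit:
move_arm(targets=[[[-0.18,-0.27,0],0,0],[[0,0,0],0,0],[[0,0,0],0,0],[[0,0,0],0,0]])

```text
t: 5.65
position: [0.6409, -0.1809, 0.1682]
tool_rot: [[-0.973, 0.233, -0.001], [0.233, 0.973, 0.001], [0.002, 0.001, -1.0]]
force: [0.0, 1.7, -5.6]
opening: 0.631
gripper_force: 76.1
```

```bash
python3 - <<'E'
from h import *
from cell import r,read_camera
c=read_camera("wrist");cv2.imwrite("pics/w2.png",c["img"][:,:,::-1]);pickle.dump(c,open("pics/w2.pkl","wb"))
s=r.state();print(s["t"],s["position"],s["force"],s["opening"])
plan([(*fix(-.13),.06,166.45),(*fix(-.13),.039,166.45,.01)],0)
for n,(x,y,z) in dict(head=(0,0,.124),bl=(-.195,.055,.012),br=(-.195,-.055,.012),ml=(-.097,.0395,.022),mr=(-.097,-.0395,.022),bri_l=(-.024,.055,.066),bri_r=(-.024,-.055,.066)).items():
    print(n,proj(c,[[*fix(x,y),z]]).round(1))
E
```

```text
5.7 [ 0.64108188 -0.1798704   0.16842664] [ 0.16244861  0.49681004 -3.94317879] 0.631769618219606
[[[-0.01,-0.0,0.36],0.0,0],[[-0.0,-0.0,0.36],0.001,0],[[-0.01,-0.0,0.36],0.0,0],[[-0.0,-0.0,0.07],0.0,0],[[-0.0,-0.0,0.07],0.0,0],[[-0.0,-0.0,0.07],0.0,0]]
head [[322.5 -33.7]]
bl [[260.  256.6]]
br [[380.9 256.7]]
ml [[271.2 151.3]]
mr [[370.4 151.4]]
bri_l [[231.2  44.2]]
bri_r [[411.6  44.6]]
```

View pics/w2.png

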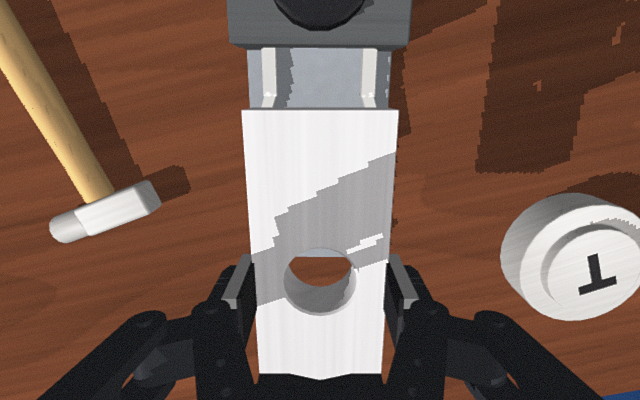

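The wrist view shows the plate level and centred (hole at 320,280). The rails run at columns 275 and 363 and the bridge edges at 229 and 411, all symmetric about 320. The alignment is good, so I'll lower and release.

Emit:
move_arm(targets=[[[-0.01,0,0.33],0,0],[[-0.01,0,0.33],0,0],[[0,0,0.3],0,0],[[0,0,0.18],0,0],[[0,0,0.1],0,0],[[0,0,0.05],0,0],[[0,0,0.03],0,0],[[0,0,0],0,0],[[0,0,0],0,0]])

```text
t: 6.45
position: [0.6449, -0.1815, 0.0378]
tool_rot: [[-0.973, 0.232, 0.002], [0.232, 0.973, -0.0], [-0.002, 0.0, -1.0]]
force: [0.1, 0.8, -5.6]
opening: 0.637
gripper_force: 76.0
```

Emit:
move_arm(targets=[[[0,0,0.02],0,0],[[0,0,0.01],0,0],[[0,0,0],0,0],[[0,0,0],0,0]])

```text
t: 6.78
position: [0.6449, -0.1818, 0.0352]
tool_rot: [[-0.973, 0.232, 0.003], [0.232, 0.973, -0.001], [-0.003, -0.0, -1.0]]
force: [-2.6, -0.4, 6.1]
opening: 0.633
gripper_force: 77.4
```

```bash
python3 -c "
from h import *
t=pickle.load(open('pics/top0.pkl','rb'));print(ray(t,(312,113),.04))
plan([(.6449,-.1818,.11,166.45,.035),(*fix(-.24),.11,166.45,.035),(*fix(-.24),.036,166.45,.035)],.25)"
```

```text
[0.7633056  0.02357146 0.04      ]
[[[-0.0,0.0,-0.25],0.0,0.25],[[-0.0,0.0,-0.25],0.0,0.25],[[-0.0,0.0,-0.25],0.001,0.25],[[-0.27,0.0,0.0],-0.0,0.25],[[-0.27,0.0,0.0],-0.0,0.25],[[-0.27,0.01,0.0],-0.0,0.25],[[-0.27,-0.0,0.0],-0.0,0.25],[[0.0,-0.0,0.25],-0.0,0.25],[[0.0,-0.0,0.24],-0.0,0.25],[[0.0,-0.0,0.25],-0.0,0.25]]
```

Emit:
move_arm(targets=[[[0,0,0],0,1],[[0,0,0],0,1],[[0,0,0],0,1],[[0,0,0],0,1],[[0,0,-0.1],0,1],[[0,0,-0.25],0,1],[[0,0,-0.25],0,0.25],[[0,0,-0.15],0,0.25],[[-0.27,0,0],0,0.25],[[-0.27,0,0],0,0.25],[[-0.27,0,0],0,0.25],[[-0.27,0,0],0,0.25],[[0,0,0.25],0,0.25],[[0,0,0.25],0,0.25],[[0,0,0.2],0,0.25],[[0,0,0.04],0,0.25],[[0,0,0],0,0.25],[[0,0,0],0,0.25]])

```text
t: 8.28
position: [0.7495, -0.2067, 0.0355]
tool_rot: [[-0.973, 0.232, 0.001], [0.232, 0.973, 0.0], [-0.001, 0.001, -1.0]]
force: [0.5, 0.4, -0.1]
opening: 0.248
gripper_force: 0.0
```

```bash
python3 - <<'E'
from h import *
from cell import r,read_camera
c=read_camera("wrist")
c2=read_camera("top");pickle.dump(c2,open("pics/top1.pkl","wb"))
s=r.state();print(s["t"],s["position"],s["force"],s["opening"])
o=np.zeros((400,800,3),np.uint8);o[:,:500]=c["img"][:,70:570];o[:,500:]=cv2.resize(c2["img"][115:245,335:425],(300,400),interpolation=cv2.INTER_CUBIC)
cv2.imwrite("pics/w3.png",o[:,:,::-1])
d=(np.array(s["position"])[:2]-F);print("fix coords",d@[np.cos(FA),np.sin(FA)],d@[-np.sin(FA),np.cos(FA)])
E
```

```text
8.3833 [ 0.75016613 -0.20688099  0.03662363] [-0.07750887 -0.17835787 -0.1429904 ] 0.24898587863849256
fix coords -0.24034501817494086 0.0003802198545944796
```

View pics/w3.png

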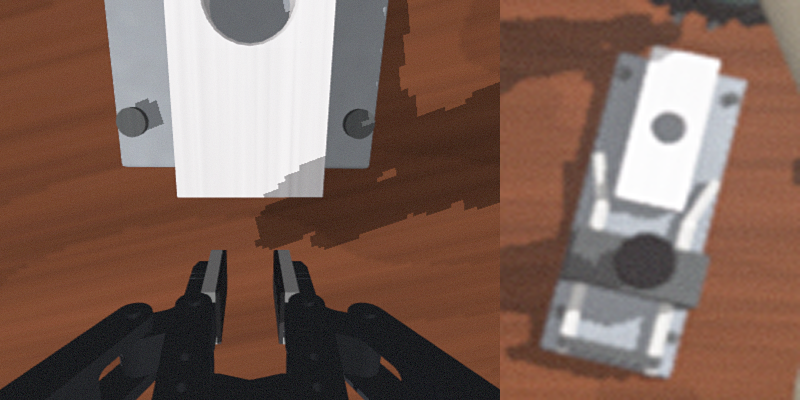

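The plate lies flat and straight on the bed with its front in the mouth; in the wrist crop its rear edge is at row 197. The fingers stand just behind its rear end, so I'll push it home.

Emit:
move_arm(targets=[[[0.1,0,0],0,0.25],[[0.08,0,0],0,0.25],[[0.06,0,0],0,0.25],[[0.08,0,0],0,0.25],[[0.1,0,0],0,0.25],[[0.1,0,0],0,0.25],[[0.1,0,0],0,0.25],[[0.1,0,0],0,0.25],[[0.1,0,0],0,0.25],[[0.1,0,0],0,0.25],[[0.1,0,0],0,0.25],[[0.1,0,0],0,0.25],[[0.1,0,0],0,0.25],[[0.08,0,0],0,0.25],[[0.06,0,0],0,0.25],[[0.05,0,0],0,0.25],[[0,0,0],0,0.25]])

```text
t: 9.8
position: [0.6128, -0.1741, 0.0357]
tool_rot: [[-0.973, 0.232, 0.003], [0.232, 0.973, -0.001], [-0.003, 0.0, -1.0]]
force: [2.7, -0.4, 2.4]
opening: 0.252
gripper_force: 1.6
```

```bash
cat >>h.py <<'E'
def where():
    from cell import r
    s=r.state();d=(np.array(s["position"])[:2]-F);f=np.array(s["force"])[:2]
    e=np.array([[np.cos(FA),np.sin(FA)],[-np.sin(FA),np.cos(FA)]]);print(s["t"],"fix",(e@d).round(4),"z",round(s["position"][2],4),"F",(e@f).round(1),round(s["force"][2],1))
E
python3 -c "
from h import *
where()"
```

```text
9.8 fix [-0.0991  0.0007] z 0.0357 F [-2.7 -0.3] 2.4
```

Pushing friction is about 3 N. I'll continue in smaller steps.

Emit:
move_arm(targets=[[[0.04,0,0],0,0.25],[[0.04,0,0],0,0.25],[[0.03,0,0],0,0.25],[[0.02,0,0],0,0.25],[[0.01,0,0],0,0.25],[[0,0,0],0,0.25]])

```text
t: 10.3
position: [0.6003, -0.1709, 0.0354]
tool_rot: [[-0.973, 0.232, 0.004], [0.232, 0.973, -0.0], [-0.004, 0.001, -1.0]]
force: [4.4, -0.8, 4.0]
opening: 0.25
gripper_force: 2.5
```

```bash
python3 -c "
from h import *
where()"
```

```text
10.3 fix [-0.0862  0.0005] z 0.0354 F [-4.5 -0.2] 4.0
```

Emit:
move_arm(targets=[[[0.02,0,0],0,0.25],[[0.02,0,0],0,0.25],[[0.01,0,0],0,0.25],[[0,0,0],0,0.25]])

```text
t: 10.63
position: [0.5954, -0.1697, 0.0353]
tool_rot: [[-0.973, 0.232, 0.004], [0.232, 0.973, -0.0], [-0.004, 0.001, -1.0]]
force: [4.2, -0.4, 4.0]
opening: 0.247
gripper_force: 2.5
```

```bash
python3 -c "
from h import *
where()"
```

```text
10.6333 fix [-0.0812  0.0005] z 0.0353 F [-4.2 -0.6] 4.0
```

Emit:
move_arm(targets=[[[0.02,0,0],0,0.25],[[0.01,0,0],0,0.25],[[0,0,0],0,0.25]])

```text
t: 10.88
position: [0.5944, -0.1698, 0.0354]
tool_rot: [[-0.973, 0.233, 0.008], [0.233, 0.973, -0.001], [-0.008, 0.001, -1.0]]
force: [7.8, -3.0, 0.1]
opening: 0.244
gripper_force: 4.7
```

```bash
python3 -c "
from h import *
where()"
```

```text
10.8833 fix [-0.0802  0.0008] z 0.0354 F [-8.2  1.1] 0.1
```

Emit:
move_arm(targets=[[[0.02,0,0],0,0.25],[[0.02,0,0],0,0.25],[[0,0,0],0,0.25],[[0,0,0],0,0.25]])

```text
t: 11.22
position: [0.5941, -0.1701, 0.0362]
tool_rot: [[-0.972, 0.233, 0.015], [0.233, 0.972, -0.002], [-0.015, 0.002, -1.0]]
force: [15.2, -5.9, -2.4]
opening: 0.252
gripper_force: 8.0
```

```bash
python3 - <<'E'
from h import *
from cell import read_camera
where()
c=read_camera("wrist");c2=read_camera("side")
o=np.zeros((400,800,3),np.uint8);o[:,:450]=c["img"][:,95:545];o[:,450:]=cv2.resize(c2["img"][155:235,310:380+10],(350,400),interpolation=cv2.INTER_CUBIC)
cv2.imwrite("pics/w4.png",o[:,:,::-1])
print([proj(c,[[*fix(x,y),.034]]).round(0).tolist() for x,y in((-.07,-.028),(-.07,.028))],proj(c2,[[*fix(.07,0),.034]])-[310,155])
E
```

```text
11.2167 fix [-0.08    0.0012] z 0.0362 F [-16.2   2.2] -2.4
[[[390.0, 260.0]], [[256.0, 260.0]]] [[63.1543128  56.41537838]]
```

View pics/w4.png

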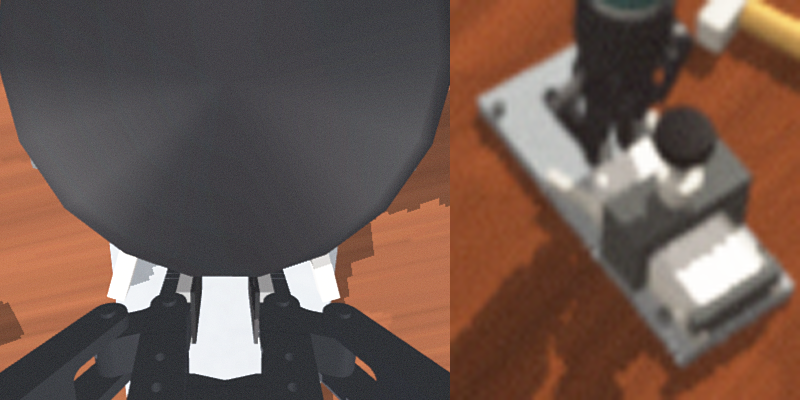

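It has stalled at -0.080 with 16 N of push. In the side view the plate's front is against the stop bar and its rear clears the bridge, so it is home. I'll back off, rise, shut the jaws and move over the plunger.

Emit:
move_arm(targets=[[[-0.1,0,0],0,0.25],[[-0.2,0,0],0,0.25],[[-0.2,0,-0.1],0,0.25],[[0,0,-0.33],0,0],[[0,0,-0.33],0,0],[[0,0,-0.33],0,0],[[0,0,-0.2],0,0],[[0,0,0],0,0],[[0,0,0],0,0]])

```text
t: 12.07
position: [0.6345, -0.1795, 0.1639]
tool_rot: [[-0.973, 0.232, -0.001], [0.232, 0.973, -0.0], [0.001, -0.001, -1.0]]
force: [-0.4, -0.2, -0.8]
opening: 0.0
gripper_force: 0.0
```

```bash
python3 -c "
from h import *
where()
plan([(*fix(0),.165,166.45,.03)],0)"
```

```text
12.0667 fix [-0.1215  0.0009] z 0.1639 F [0.3 0.3] -0.8
[[[0.24,0.0,-0.0],0.0,0],[[0.25,0.0,-0.0],0.0,0],[[0.24,0.01,-0.01],0.0,0],[[0.24,-0.0,0.0],0.001,0],[[0.24,0.0,-0.0],-0.0,0]]
```

Emit:
move_arm(targets=[[[0.24,0,0],0,0],[[0.25,0,0],0,0],[[0.24,0.01,0],0,0],[[0.24,0,0],0,0],[[0.24,0,0],0,0],[[0,0,0.1],0,0],[[0,0,0.1],0,0],[[0,0,0.08],0,0],[[0,0,0.08],0,0],[[0,0,0.05],0,0],[[0,0,0],0,0]])

```text
t: 12.98
position: [0.5158, -0.1507, 0.1203]
tool_rot: [[-0.973, 0.233, -0.006], [0.233, 0.973, -0.0], [0.006, -0.001, -1.0]]
force: [-6.0, 0.1, 10.9]
opening: 0.0
gripper_force: 5.2
```

```bash
python3 -c "
from h import *
where()"
```

```text
12.9833 fix [0.0006 0.0007] z 0.1203 F [5.9 1.3] 10.9
```

The force of 10.9 N fits the spring at about 21 mm of travel, so the pin is already below the plate's top face. I'll press on to the stop.

Emit:
move_arm(targets=[[[0,0,0.04],0,0],[[0,0,0.03],0,0],[[0,0,0.03],0,0],[[0,0,0.03],0,0],[[0,0,0],0,0]])

```text
t: 13.4
position: [0.5161, -0.1507, 0.1127]
tool_rot: [[-0.973, 0.232, -0.005], [0.232, 0.973, -0.005], [0.003, -0.006, -1.0]]
force: [-17.0, 1.2, 52.5]
opening: -0.001
gripper_force: 26.5
```

```bash
python3 -c "
from h import *
where()"
```

```text
13.4 fix [0.0004 0.0006] z 0.1127 F [16.8  2.8] 52.5
```

It is on the stop at z = 0.1127 (the head's bottom position), with 52 N. I'll ease the force a little, hold for about 0.6 s, then lift away.

Emit:
move_arm(targets=[[[0,0,-0.02],0,0],[[0,0,0],0,0],[[0,0,0],0,0],[[0,0,0],0,0],[[0,0,0],0,0],[[0,0,0],0,0]])

```text
t: 13.9
position: [0.516, -0.1507, 0.1129]
tool_rot: [[-0.973, 0.233, -0.005], [0.233, 0.973, -0.003], [0.004, -0.004, -1.0]]
force: [-11.6, 0.6, 34.8]
opening: -0.001
gripper_force: 17.6
```

Emit:
move_arm(targets=[[[0,0,-0.05],0,0],[[0,0,-0.08],0,0],[[0,0,-0.1],0,0],[[0,0,-0.1],0,0],[[0,0,-0.15],0,0],[[0,0,-0.2],0,0],[[0,0,-0.25],0,0],[[-0.33,0,-0.1],0,0],[[-0.33,0,0],0,0],[[-0.33,0,0],0,0],[[-0.33,0,0],0,0],[[-0.2,0,0],0,0],[[0,0,0],0,0]])

```text
t: 14.98
position: [0.6693, -0.1867, 0.2115]
tool_rot: [[-0.972, 0.234, 0.002], [0.234, 0.972, 0.001], [-0.001, 0.002, -1.0]]
force: [0.2, 0.2, 0.8]
opening: 0.002
gripper_force: 0.0
```

```bash
python3 - <<'E'
from h import *
from cell import read_camera
where()
c=read_camera("top");c2=read_camera("side");w=read_camera("wrist")
o=np.zeros((600,800,3),np.uint8);o[:400,:300]=cv2.resize(c["img"][125:245,335:425],(300,400),interpolation=cv2.INTER_CUBIC)
o[:400,300:]=cv2.resize(c2["img"][155:235,300:400],(500,400),interpolation=cv2.INTER_CUBIC)
o[400:,:400]=cv2.resize(w["img"][50:210,160:480],(400,200))
cv2.imwrite("pics/end.png",o[:,:,::-1])
E
```

```text
14.9833 fix [-0.157  -0.0004] z 0.2115 F [-0.1 -0.2] 0.8
```

View pics/end.png

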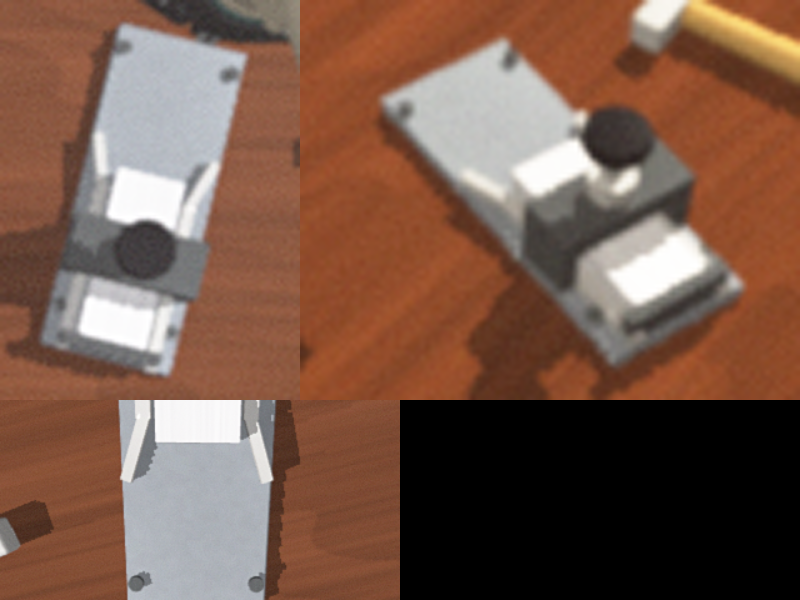

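The plunger is back up, and in both the top and side views the plate sits between the rails against the stop. The bystanders were not touched, so I'll hand in.

```bash
python3 -c "
from cell import ticket
print(ticket.job_done())"
```

```text
the job is handed in; nothing more can be done
None
```

The job is handed in at about 15 s on the robot's clock: the plate is home against the stop, the plunger was held fully down for about 0.5 s and has sprung back up, and the round die, pot and hammer were not touched; the judge's verdict was not shown.

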